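Vent the bench coater

ROBOT

A 6-joint arm with a two-finger parallel gripper is mounted at the origin on the work surface. World frame = base frame: x ahead of the robot, y to its left, z up, the work surface at z = 0. Lengths are in mm, angles in rad, forces in N, time in s.
With the tool pointing down it reaches from about 150 to 775 mm from the base axis. Payload 6.1 kg.
Tool frame: the origin (TCP) lies at the very end of the fingers, on their centre line; the grasp point (between the pads) lies 19 mm behind it; z points along the fingers, y is the line along which they close (so a half turn about z gives the same grasp; the last joint's range is limited). The gripper opens to 85 mm and grips with 20 to 120 N. Pads are 22 mm wide; open, the fingers measure 114 mm over their backs; the gripper's body (76 mm by 85 mm) begins 54 mm behind the grasp point. The pads swing forward as they close: fully open they stand 13 mm farther back than shut.
Start: joints at [0, 0.126, -0.04, 1.405, 0, 1.571], TCP at [524.984, -0, 231.295] pointing down, gripper open.
Joint ranges: [-2.72, 2.72], [-0.95, 1.95], [-1.27, 1.35], [-1.78, 2.02], [-1.46, 1.47], [-3.14, 3.14]. Speed limits (rad/s): [2.39, 2.39, 3.01, 3.14, 3.14, 3.14].

INTERFACE

Orientations are given as a 3x3 rotation matrix whose columns are the frame's x, y, z axes.
In Python, from bench import r, job, capture gives the robot as it stands (r), with the cameras as plain functions and the job (job).
- The arm moves only by the tool shift_gripper, called after "Emit:" as a command line: name --argument value ..., lists and objects as JSON in quotes. Schema: {"type":"object","properties":{"rows":{"type":"object","properties":{"x":{"type":"array","items":{"type":"number"},"minItems":1,"maxItems":20},"y":{"type":"array","items":{"type":"number"},"minItems":1,"maxItems":20},"z":{"type":"array","items":{"type":"number"},"minItems":1,"maxItems":20},"rx":{"type":"array","items":{"type":"number"},"minItems":1,"maxItems":20},"ry":{"type":"array","items":{"type":"number"},"minItems":1,"maxItems":20},"rz":{"type":"array","items":{"type":"number"},"minItems":1,"maxItems":20},"aperture":{"type":"array","items":{"type":"number"},"minItems":1,"maxItems":20}},"additionalProperties":false,"required":["x","y","z","rx","ry","rz","aperture"]},"clamp_n":{"type":"number"},"only":{"type":"string"},"quiet":{"type":"boolean"},"lines":{"type":"string"}},"required":["rows"],"additionalProperties":false}. rows is an object with one list for each field, all of the same length, 1 to 20, a row being the entries at one place: x, y, z (the shift in shares of 600 mm (1.0 is 600 mm)), rx, ry, rz (a rotation vector in parts of the range, where 1.0 means 2 rad), aperture (the finger opening in mm); each row shifts and turns the commanded pose from where the row before left it, along the tool's axes as they then stand; what a row does not reach is not made up. A row lasts 1/8 s, in which the tool goes at most 62.5 mm and 0.188 rad, less where a joint would pass 70% of its speed; a pose out of reach is approached as far as the arm can. The fingers move at their own pace and stop on an object; clamp_n is the grip in N (left out, the last holds). Time passes only in rows, so rows that do not move let the fingers close. The tool returns the time, the measured TCP pose, the force, the opening and the grip force at its end. only (a regular expression) keeps the lines of the reply that match it, lines (a string "A,B") keeps lines A to B, and quiet returns only ok. A shift or turn number past 1, either way, is cut back to 1. Input that does not fit is refused with a message, and nothing moves.
- r.sense(): the state, without advancing time (a new reading comes with each control period).
- capture(name): name is "scene" or "side" or "wrist"; returns a dict with "img" (480x640x3 uint8, red, green, blue), "fx", "fy", "cx", "cy" (pixels), "R" (3x3) and "t" (3): a world point X has camera coordinates R X + t. Camera axes: x right, y down, z forward; pixel columns grow to the right and rows downward; lengths in mm; the calibration is good to about 2 mm. A picture is of the moment at which its call begins. There is no depth.
- job.finish_job(): hands the job in; it is judged then, once.
The state is a dict: "time_s": time; "q": joint angles; "joint_vel": joint speeds; "joint_efforts": joint torques, N m; "position": TCP position; "tcp_rot": TCP orientation; "contact_force": force on the tool from outside, world axes, zero at the start; "wrist_torque": the same for the moment, N m; "opening": finger opening in mm; "grip_force": force on a finger pad.
Only numpy, scipy, OpenCV 4.12 (cv2) and the standard library are available. Lean on these libraries where they do the work, as an engineer would, in place of code of your own. Each camera call takes 0.05 s, during which the arm holds its last target. There are 200 camera calls.

TASK

The coating run is over and the vacuum chamber must be vented. On the coater's deck, slide the steel safety catch sideways, towards the glass chamber, until it is clear of the vent button that it guards, then press that button down, hold it for a moment and let it come up again. Leave the catch open, and do not press the other, unguarded button.

Things in the scene. Friction and masses are not known exactly. Their poses are not given: they have to be found in the camera images.
- catch_fin (a point): Top centre of the upright steel fin on the catch: 12 mm thick (y), 34 wide (x), 25 high above the catch's steel plate; 180 mm above the bench. Push its -y face or pinch it from above. The plate (58 x by 50 y by 4 mm) reaches 34 mm past the fin's -y face, 4 mm past its +y face, between rails no higher than itself. Site y = direction in which the catch opens; z up.
- catch (a joint): Slide of the catch, m: 0 = shut, plate centred over the vent button; 0.060 = against its stop, fully open. Starts at 0 to 0.008. About 2 N of friction; stays where it is left. The button is wholly uncovered from 0.041 on.
- vent_button_top (a point): Top centre of the vent button: round, black plastic, 32 mm across, under the catch plate at the start, in a light-grey station 80 x 130 x 20 mm with two rails 60 mm apart, 6 mm higher than the button. Its top is 9 mm above the grey, 149 mm above the bench; moves with it. Catch shut: the fin's top is 15 mm towards +y and 31 mm above. Axes as catch_fin.
- vent_button (a joint): How far the vent button is pressed, m: 0 = up, 0.006 = fully down. A spring returns it; it starts to move at about 1.5 N and is fully down at about 5 N.
- start_button (a joint): Press of the other button, m (0 up, 0.006 down): same button and grey station, but without catch, fin or rails, 140 mm from the vent station along catch_fin's x, on either side. Not to be pressed.
- coater: White cabinet 300 (x) by 440 (y) mm, fixed, deck 120 mm above the bench; origin on the bench under its centre, axes parallel to catch_fin's. It carries both stations near its -y end; at its +y end, centred at x 20, y 145 mm, the glass vacuum chamber: 132 mm across, top 257 mm above the bench. Two 16 mm high dials at y 40 mm.

How it is judged (in metres and radians):
On the way, in this order (a step that is already met when the one before it is completed fails the run):
1. the catch is slid open, clear of the vent button (value of joint catch above 0.038 m), for 0.1 s.
2. the vent button is pressed down with the catch open (value of joint vent_button above 0.004 m and value of joint catch above 0.038 m), for 0.2 s.
At the end, for the whole second after the job is handed in: The vent button has been pressed (at least 4 of its 6 mm, for 0.2 s) and is up again (within 2 mm), the catch is left open (at least 38 of its 60 mm), and the unguarded button is up (value of joint catch above 0.038 m and value of joint each of vent_button, start_button below 0.002 m); the robot touches nothing.
It fails at once if the unguarded button is pressed (more than 3 mm) (value of joint start_button above 0.003 m).
It also fails if it takes over 34 s, if anything falls off the work surface, if the arm or the gripper's body presses on something with over 40 N, if the wrist force passes 120 N, or if a joint passes its speed limit or range.

## Working session

There is one attempt and no reset: what is moved stays moved. The work goes in short steps, Python scripts to look and compute and a tool call to move; the robot and the scene stay as the last step left them, time stands still between calls to the robot, and variables do not carry over. Pictures are saved under pics/ and viewed, at most 10 in all, crops included, and the job is handed in when it is done.

```bash
mkdir -p pics; ls; python3 - <<'E'
from bench import r, job, capture
import cv2,pickle
d={}
for n in ("scene","side","wrist"):
    d[n]=capture(n); cv2.imwrite(f"pics/{n}0.png",d[n]["img"][:,:,::-1]); print(n,d[n]["fx"],d[n]["R"],d[n]["t"])
pickle.dump(d,open("caps.pkl","wb")); s=r.sense(); print(s["tcp_rot"],s["time_s"])
E
```

```text
bench.py
pics
scene 575.4168407481889 [[-0.45328869  0.89132778  0.00800913]
 [ 0.65562769  0.33948285 -0.67446551]
 [-0.60388881 -0.30047658 -0.73826292]] [ 228.29401549 -304.32494405 1110.03474276]
side 480.28822353183403 [[-0.95001026 -0.31220686  0.00271904]
 [-0.19922259  0.59946047 -0.77521449]
 [ 0.24039732 -0.7370034  -0.63169226]] [541.98235682 200.43838201 613.14308742]
wrist 343.4558538885295 [[ 9.99996688e-01  5.23721470e-04 -2.51996196e-03]
 [ 1.21936661e-03 -9.58630751e-01  2.84649955e-01]
 [-2.26663573e-03 -2.84652085e-01 -9.58628214e-01]] [-524.87603991  -37.68700921  380.13619143]
[[ 2.21593878e-05  9.99999339e-01 -1.14920647e-03]
 [ 1.00000000e+00 -2.21528467e-05  5.70457630e-06]
 [ 5.67911433e-06 -1.14920660e-03 -9.99999340e-01]] 0.15
```

View pics/scene0.png

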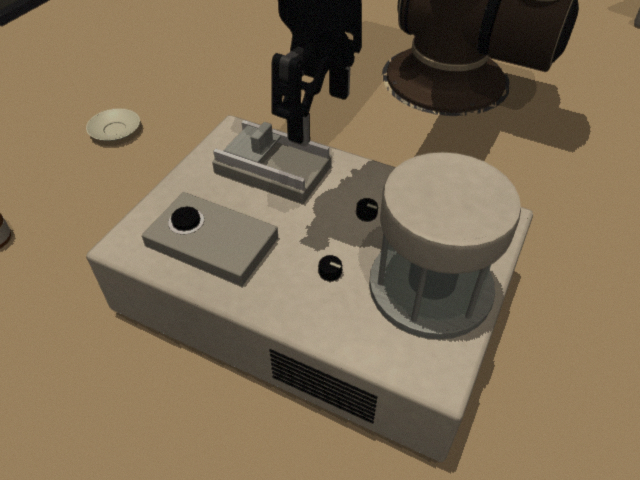

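View pics/wrist0.png

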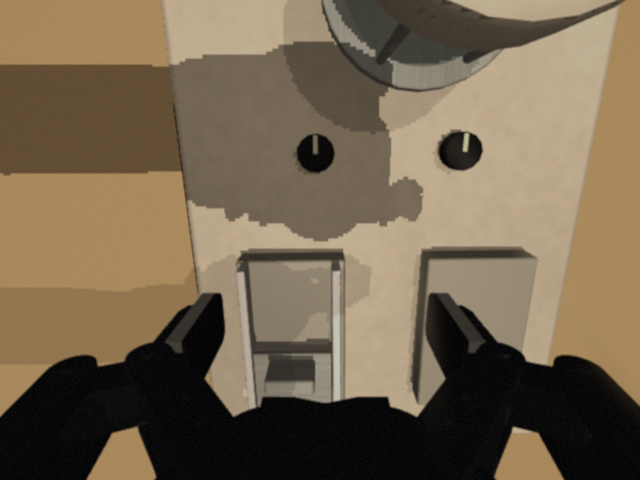

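The scene view shows the vent station with its fin near (262,138) and the start button at (185,218). In the wrist view the vent station is on the left (x 240-343), fin near (290,375), with the chamber towards +y. I'll enlarge both fin areas.

```bash
cat > h.py <<'E'
import numpy as np
def ray(c,u,v,z):
    d=c["R"].T@np.array([(u-c["cx"])/c["fx"],(v-c["cy"])/c["fy"],1]); o=-c["R"].T@c["t"]
    return (o+d*(z-o[2])/d[2]).round(1)
def proj(c,X):
    p=c["R"]@np.array(X)+c["t"]; return np.array([c["cx"]+c["fx"]*p[0]/p[2],c["cy"]+c["fy"]*p[1]/p[2]]).round(1)
E
python3 - <<'E'
import pickle,cv2,numpy as np
from h import *
d=pickle.load(open("caps.pkl","rb")); w,s=d["wrist"],d["scene"]
print("start btn",ray(s,185,217,149),"fin",ray(s,262,132,180),ray(w,290,368,180),"side proj",proj(d["side"],ray(s,262,132,180)))
a=cv2.resize(s["img"][110:210,200:350],None,fx=5,fy=5,interpolation=2)[:, :,::-1]
b=cv2.resize(w["img"][240:420,220:360],None,fx=3,fy=3,interpolation=2)[:,:,::-1]
b=b[:500]; o=np.zeros((max(len(a),len(b)),800,3),np.uint8)
cv2.imwrite("pics/cs.png",a); cv2.imwrite("pics/cw.png",b)
cv2.imwrite("pics/side0.png",d["side"]["img"][:,:,::-1])
E
```

```text
start btn [ 641.2 -109.7  149. ] fin [502.4 -90.5 180. ] [502.2 -77.5 180. ] side proj [390.8 175.6]
```

View pics/cs.png

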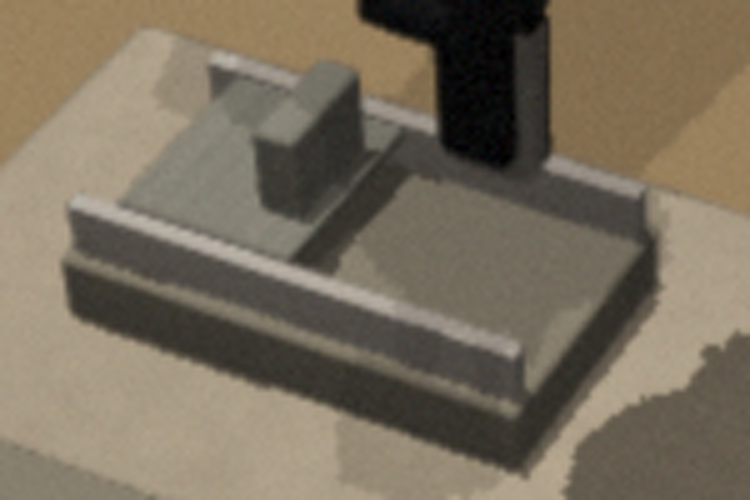

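View pics/cw.png

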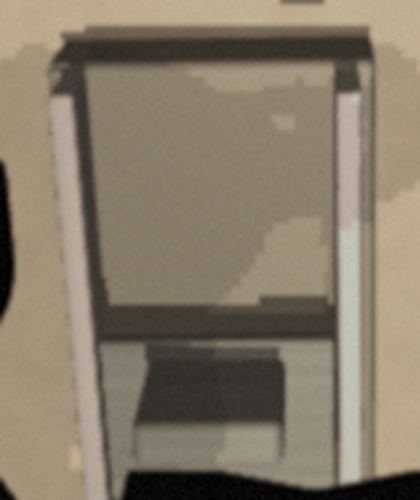

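View pics/side0.png

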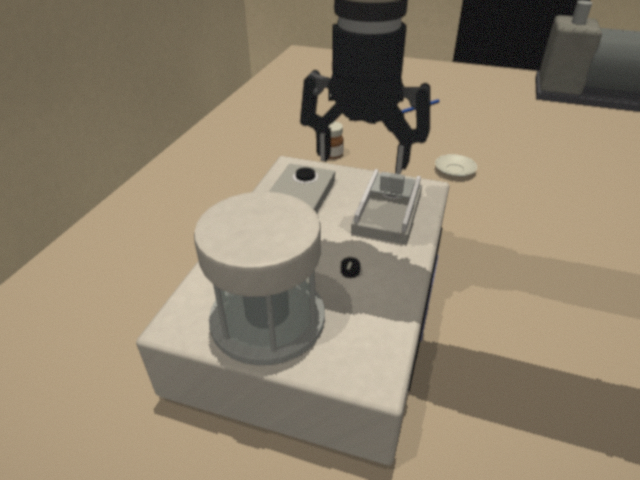

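Wrist crop: fin top face spans crop rows 422-458, cols 135-285; right rail, cols 337-360. Scene crop: fin top corners about (258,142), (298,150), (325,62), (357,72). The side view shows the fin between the rails at about (392,180), clear of the chamber.

```bash
python3 - <<'E'
import pickle,numpy as np
from h import *
d=pickle.load(open("caps.pkl","rb")); w,s,e=d["wrist"],d["scene"],d["side"]
W=lambda x,y,z:ray(w,220+x/3,240+y/3,z); S=lambda x,y,z:ray(s,200+x/5,110+y/5,z)
print("fin w",[W(*p,180) for p in((136,422),(285,422),(135,458),(284,458))])
f=[S(*p,180) for p in((258,142),(298,150),(325,62),(357,72))]; print("fin s",f,np.mean(f,0))
print("rails w",[W(*p,155) for p in((50,95),(72,95),(84,470),(102,470),(337,92),(359,92),(340,480),(361,480))])
print("rails s",[S(*p,155) for p in((70,200),(522,345),(215,55),(645,190))])
print("cab w",[ray(w,u,v,120) for u,v in((164,0),(187,200),(617,0),(560,300))])
print("start",ray(s,185,217,149),ray(e,305.5,173,149))
E
```

```text
fin w [array([485.3, -87.6, 180. ]), array([518.8, -87.6, 180. ]), array([484.6, -97.4, 180. ]), array([518.5, -97.3, 180. ])]
fin s [array([518.9, -95.1, 180. ]), array([517.1, -85. , 180. ]), array([484.1, -97.3, 180. ]), array([484. , -88.2, 180. ])] [501.025 -91.4   180.   ]
rails w [array([464.8, -19. , 155. ]), array([469.8, -19. , 155. ]), array([ 466. , -123.1,  155. ]), array([ 470.6, -123.1,  155. ]), array([530.5, -18.1, 155. ]), array([535.5, -18.1, 155. ]), array([ 532., -126.,  155.]), array([ 537.4, -126. ,  155. ])]
rails s [array([ 533.9, -143.2,  155. ]), array([529.3, -17.8, 155. ]), array([ 466.6, -143.6,  155. ]), array([464.3, -18. , 155. ])]
cab w [array([422. , 154.1, 120. ]), array([422. ,  24.2, 120. ]), array([712., 154., 120.]), array([717. , -58.1, 120. ])]
start [ 641.2 -109.7  149. ] [ 638.7 -106.5  149. ]
```

Careful with the scale: shifts go in shares of 600 mm and turns go in shares of 2 rad. That gives: -32 mm / 600 = -0.0533, -30 mm / 600 = -0.05.

Emit:
shift_gripper --rows '{"x": [0,-0.05,-0.05,-0.05,-0.0533,0,0,0,0,0],"y": [0,-0.01,-0.01,-0.01,-0.0083,0,0,0,0,0],"z": [0,0,0,0,0,0,0.0333,0.025,0,0],"rx": [0,0,0,0,0,0,0,0,0,0],"ry": [0,0,0,0,0,0,0,0,0,0],"rz": [0,0,0,0,0,0,0,0,0,0],"aperture": [0,0,0,0,0,0,0,0,0,0]}' --clamp_n 40

```text
time_s: 1.4
position: [502.2, -121.6, 196.7]
tcp_rot: [[-0.001, 1.0, 0.0], [1.0, 0.001, -0.0], [-0.0, 0.0, -1.0]]
contact_force: [0.2, -0.2, -0.3]
opening: 0.0
grip_force: 0.0
```

```bash
python3 - <<'E'
from bench import r, job, capture
import cv2,pickle
d={n:capture(n) for n in("scene","side","wrist")}
pickle.dump(d,open("caps1.pkl","wb"))
a=cv2.resize(d["scene"]["img"][60:220,180:380],(750,600),interpolation=2)
cv2.imwrite("pics/s1.png",a[:,:,::-1]); print(r.sense()["position"])
E
```

```text
[ 502.35278476 -121.91566019  196.94985712]
```

View pics/s1.png

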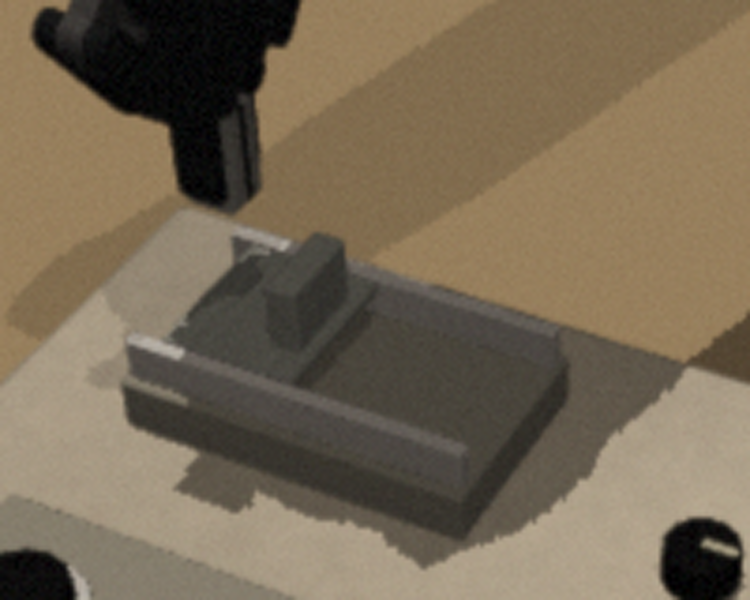

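The closed fingers, tip near (215,205) in the crop, hang behind the fin at (305,270) with a clear gap. I'll go down to z≈166 and push +y in small rows; 45 mm to start.

Scaled: 15 mm / 600 = 0.025, 8 mm / 600 = 0.0133.

Emit:
shift_gripper --rows '{"x": [0,0,0,0.0133,0.0133,0.0133,0.0133,0.0133,0.0133,0],"y": [0,0,0,0,0,0,0,0,0,0],"z": [0.025,0.025,0,0,0,0,0,0,0,0],"rx": [0,0,0,0,0,0,0,0,0,0],"ry": [0,0,0,0,0,0,0,0,0,0],"rz": [0,0,0,0,0,0,0,0,0,0],"aperture": [0,0,0,0,0,0,0,0,0,0]}'

```text
time_s: 2.8
position: [502.3, -73.1, 166.4]
tcp_rot: [[-0.001, 1.0, 0.001], [1.0, 0.001, 0.001], [0.001, 0.001, -1.0]]
contact_force: [0.2, -0.6, 0.2]
opening: -0.0
grip_force: 0.0
```

Scaled: -20 mm / 600 = -0.0333, -15 mm / 600 = -0.025.

Emit:
shift_gripper --rows '{"x": [0.01,0.01,0.005,0,-0.025,-0.025,0,-0.0333,-0.0333,-0.0333,0],"y": [0,0,0,0,0,0,0,0,0,0,0],"z": [0,0,0,0,0,0,-0.0333,-0.0333,0,0,0],"rx": [0,0,0,0,0,0,0,0,0,0,0],"ry": [0,0,0,0,0,0,0,0,0,0,0],"rz": [0,0,0,0,0,0,0,0,0,0,0],"aperture": [0,0,0,0,0,0,0,0,0,0,0]}'

```text
time_s: 4.18
position: [501.7, -150.7, 205.8]
tcp_rot: [[0.003, 1.0, -0.001], [1.0, -0.003, 0.0], [0.0, -0.001, -1.0]]
contact_force: [-0.2, 0.2, 0.1]
opening: 0.3
grip_force: 0.0
```

```bash
python3 - <<'E'
from bench import r, job, capture
import cv2,pickle
d={n:capture(n) for n in("scene","side","wrist")}
pickle.dump(d,open("caps2.pkl","wb"))
a=cv2.resize(d["scene"]["img"][60:220,180:380],(750,600),interpolation=2)
cv2.imwrite("pics/s2.png",a[:,:,::-1]); print(r.sense()["position"])
E
```

```text
[ 501.72936055 -149.01220934  205.92787667]
```

View pics/s2.png

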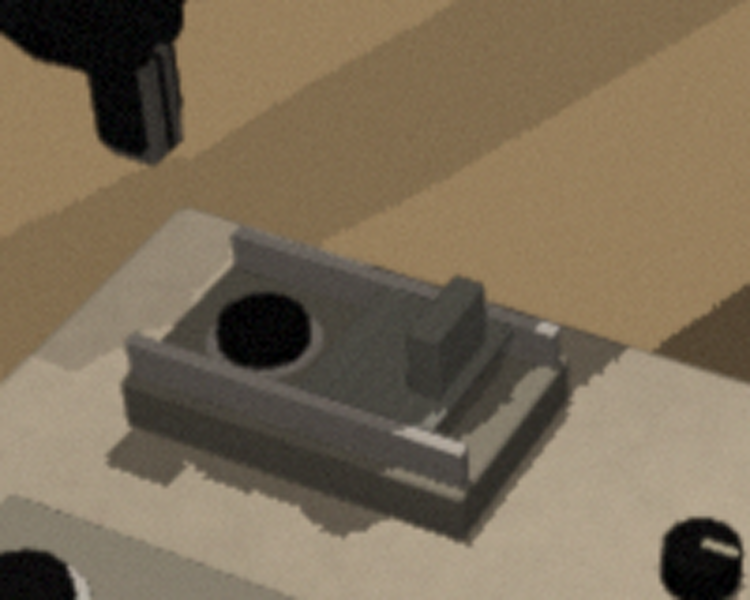

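The catch is open: the button is fully uncovered, centred near crop (264,326), with the fin at (445,330) and its plate edge beyond the button.

```bash
python3 - <<'E'
import pickle,numpy as np
from h import *
d=pickle.load(open("caps2.pkl","rb")); s=d["scene"]
S=lambda x,y,z:ray(s,180+x/3.75,60+y/3.75,z)
print("button",S(264,326,149),"fin",np.mean([S(*p,180) for p in((408,335),(438,343),(457,277),(486,286))],0))
E
```

```text
button [ 501.8 -110.8  149. ] fin [499.425 -40.3   180.   ]
```

Catch is at about 55 mm. I'll go over the button and press to just above it, then stepwise.

Scaled: 20 mm / 600 = 0.0333, 18 mm / 600 = 0.03.

Emit:
shift_gripper --rows '{"x": [0.0333,0.03,0,0,0,0,0,0,0,0,0],"y": [0,0,0,0,0,0,0,0,0,0,0],"z": [0,0,0,0.0333,0.0333,0.02,0.0083,0.0067,0.0033,0,0],"rx": [0,0,0,0,0,0,0,0,0,0,0],"ry": [0,0,0,0,0,0,0,0,0,0,0],"rz": [0,0,0,0,0,0,0,0,0,0,0],"aperture": [0,0,0,0,0,0,0,0,0,0,0]}'

```text
time_s: 5.7
position: [502.0, -110.9, 143.7]
tcp_rot: [[-0.0, 1.0, 0.0], [1.0, 0.0, 0.0], [0.0, 0.0, -1.0]]
contact_force: [-3.0, 2.1, 4.0]
opening: -0.1
grip_force: 2.2
```

Scaled: 1.5 mm / 600 = 0.0025.

Emit:
shift_gripper --rows '{"x": [0,0,0,0],"y": [0,0,0,0],"z": [0.0025,0,0,0],"rx": [0,0,0,0],"ry": [0,0,0,0],"rz": [0,0,0,0],"aperture": [0,0,0,0]}'

```text
time_s: 6.2
position: [502.1, -111.0, 142.9]
tcp_rot: [[-0.0, 1.0, 0.001], [1.0, 0.0, -0.0], [-0.0, 0.001, -1.0]]
contact_force: [-5.5, 1.9, 10.0]
opening: -0.0
grip_force: 5.4
```

Emit:
shift_gripper --rows '{"x": [0,0,0,-0.05,-0.05,0,0],"y": [0,0,0,0,0,0,0],"z": [-0.0167,-0.0333,-0.05,-0.0333,0,0,0],"rx": [0,0,0,0,0,0,0],"ry": [0,0,0,0,0,0,0],"rz": [0,0,0,0,0,0,0],"aperture": [0,0,0,0,0,0,0]}'

```text
time_s: 7.08
position: [502.0, -170.9, 221.5]
tcp_rot: [[0.0, 1.0, -0.0], [1.0, -0.0, 0.0], [0.0, -0.0, -1.0]]
contact_force: [0.3, -0.7, 0.3]
opening: 0.6
grip_force: 0.0
```

```bash
python3 - <<'E'
from bench import r, job, capture
import cv2
c=capture("scene")
cv2.imwrite("pics/s3.png",cv2.resize(c["img"][60:220,180:380],(750,600),interpolation=2)[:,:,::-1])
E
```

```text
(no output)
```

View pics/s3.png

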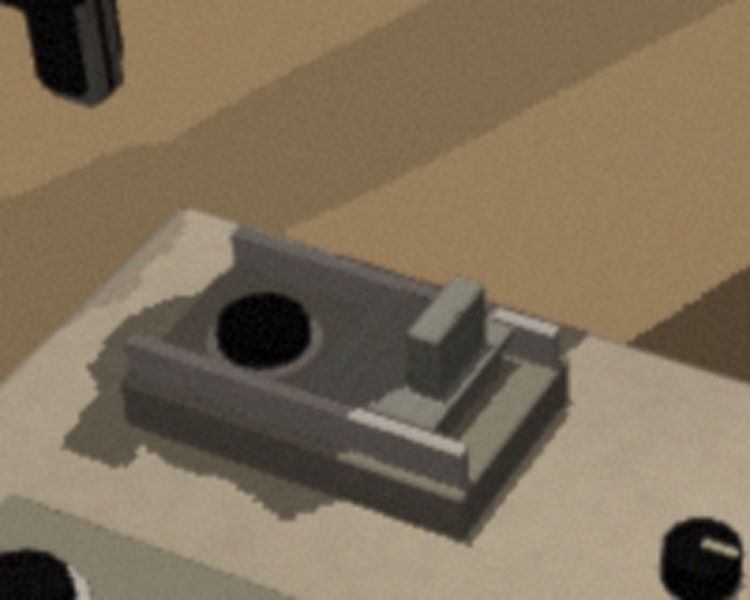

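The button is up again at (264,328), the catch is still open with its fin at (445,335), and the arm is clear. I'm handing in.

```bash
python3 -c "
from bench import r, job, capture
print(job.finish_job())"
```

```text
the job is handed in; nothing more can be done
None
```

I slid the catch open to about 55 mm, pressed the vent button fully (about 10 N, held about 0.5 s) and released it. I left the catch open, did not touch the start button, and handed the job in at about 7 s; no verdict was shown.

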